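# Prime the lotion doser

### The arm

A 6-joint arm with a two-finger parallel gripper is mounted at the origin on the work surface. World frame = base frame: x ahead of the robot, y to its left, z up, the work surface at z = 0. Lengths are in m, angles in degrees, forces in N, time in s.
With the tool pointing down it reaches from about 0.4 to 0.825 m from the base axis. Payload 7 kg.
Tool frame: the origin (TCP) lies on the centre line of the jaws, within the pads' length; the fingertips stand 8 mm ahead of it and the grasp point (between the pads) lies 11 mm behind it; z points along the fingers, y is the line along which they close (so a half turn about z gives the same grasp; the last joint's range is limited). The gripper opens to 88 mm and grips with 3 to 60 N. Pads are 19 mm wide; open, the fingers measure 130 mm over their backs; the gripper's body (78 mm by 193 mm) begins 47 mm behind the grasp point.
Start: joints at [83.658, 20.546, 0.682, 0, -70.136, -16.507], TCP at [0.262, 0.622, 0.235] pointing down, gripper open.
Joint ranges: [-176.03, 176.03], [-82.01, 121.73], [-58.28, 71.71], [-173.87, 95.51], [-174.79, -0.11], [-173.66, 173.66]. Speed limits (degrees/s): [136.94, 136.94, 172.46, 180, 180, 180].

### API

Orientations are given as [roll, pitch, yaw] about the fixed x, y, z axes, in that order (R = Rz(yaw) Ry(pitch) Rx(roll)).
In Python, from plant import ctrl, vision gives the robot as it stands. The module is installed in compiled form; this text tells all that it offers.
- The arm moves only by the tool move_arm, never from a script. Its argument "moves" is one flat list of numbers, 7 for each row, row after row: the finger opening in cm, from 0 to 8.76, then the shift along the tool's x, y, z in cm, then the turn, a rotation vector about the tool's x, y, z in rad. A call has 1 to 8 rows; each row shifts and turns the commanded pose from where the row before left it, along the tool's axes as they then stand; what a row does not reach is not made up. A row lasts 1/10 s, in which the tool goes at most 50 mm and 8.59 degrees, less where a joint would pass 70% of its speed; a pose out of reach is approached as far as the arm can. A call with a gripper value outside its range is refused whole. The fingers move at their own pace and stop on an object; the grip force is fixed at half the most. Time passes only in rows, so rows that do not move let the fingers close. It gives the time, the measured TCP pose, the force, the opening and the grip force at its end, in the units of the state.
- ctrl.get_obs(): the state, without advancing time (a new reading comes with each control period).
- vision.snapshot(name): name is "scene" or "top"; returns (picture, depth): 384x512x3 uint8, red, green, blue; 384x512 float32, m along the optical axis (not along the pixel's ray), 0 where there is no reading.
- vision.camera_model(name): a dict with "vertical_fov" (degrees; the focal length in pixels is half the picture's height over the tangent of half this angle, whatever the lens; pixels are square), "cx", "cy" (the principal point, pixels), "cam_to_world" (4x4, takes a point from camera to world coordinates). Camera axes: x right, y down, z forward; pixel columns grow to the right and rows downward; lengths in m; the calibration is good to about 2 mm. A picture is of the moment at which its call begins. camera_model takes no time and is no camera call.
- ctrl.close_job(): hands the job in; it is judged then, once.
The state is a dict: "clock": time; "joint_pos": joint angles; "qvel": joint speeds; "tau": joint torques, N m; "tool_pos": TCP position; "orientation": TCP orientation; "force": force on the tool from outside, world axes, zero at the start; "moment": the same for the moment, N m; "opening": finger opening in m; "gripper_force": force on a finger pad.
Only numpy, scipy, OpenCV 4.12 (cv2) and the standard library are available. Lean on these libraries where they do the work, as an engineer would, in place of code of your own. Each camera call takes 0.05 s, during which the arm holds its last target. There are 200 camera calls.

### The job

Prime the yellow lotion doser: turn its spindle by the yellow crank, pushing the crank up and over away from the robot, while watching the sprung plunger, until the plunger's red head stands at its highest, level with the green mark. Leave it standing there and take the gripper clear. Leave the blue doser as it is.

Things in the scene. Friction and masses are not known exactly. Their poses are not given: they have to be found in the camera images.
- doser_yellow: Fixed stand, base 160 x 250 x 12 mm. Origin on the bench under the spindle's middle; own y along the spindle to the crank end, x away from the robot (yaw to 0.25 rad). Spindle axis 85 mm up, on centres in stocks at y = +-115 mm (20 thick, 103 high). Yellow cam, red line across its nose, at y = -62; plunger frame there (y -90 to -34, x -78 to 14), 254 mm high.
- grip_yellow (a point): Middle of the crank's grip, a 16 mm sleeve, free to spin and parallel to the spindle, 60 mm off its axis, at the stand's y = +50, clear from y = +22 (crank arm) to +80. Starts 0.95 to 1.25 rad short of upright; swings over the top, away from the robot, to a stop at 1.6 rad. Needs 4 to 16 N; friction holds it where left. Plunger is highest with the crank 0.4 to 1.0 rad past upright; varies.
- plunger_yellow (a joint): Lift (m, + up) of the sprung plunger riding on the yellow cam: starts at 0, rises over the last 1.3 rad of turn to 0.023, its highest (red head level with the green mark), and sinks again past it. Head 28 mm across, top face 206 mm above the bench at 0, 229 at 0.023; green band, 8 mm high at 226 mm, on a white plate behind the head (robot's side). Spring 2.5 to 5 N.
- grip_blue (a point): Middle of the crank grip of the blue doser, the yellow one's twin, standing to its left or right. Not to be moved.

How it is judged (in metres and radians):
At the end, for the whole second after the job is handed in: The yellow doser's plunger is at rest within 4 mm of its highest (lift above 0.019 m) and the crank of the blue doser is within 15 mm of where it was (value of joint plunger_yellow above 0.019 m and velocity of joint plunger_yellow between -0.005 and 0.005 m/s and not (distance of grip_blue from where it was at the start of the episode above 0.015 m)); the robot touches nothing.
It fails at once if the blue doser's crank is moved by more than 15 mm (distance of grip_blue from where it was at the start of the episode above 0.015 m).
It also fails if it takes over 51 s, if anything falls off the work surface, if the arm or the gripper's body presses on something with over 40 N, if the wrist force passes 120 N, or if a joint passes its speed limit or range.

## Working session

There is one attempt and no reset: what is moved stays moved. The work goes in short steps, Python scripts to look and compute and a tool call to move; the robot and the scene stay as the last step left them, time stands still between calls to the robot, and variables do not carry over. Pictures are saved under pics/ and viewed, at most 10 in all, crops included, and the job is handed in when it is done.

Besides the shell and the picture viewer there is one more tool, called after ">>>" by a JSON object that holds its "name" and its "arguments". move_arm: Moves the arm, as the interface text tells. Its arguments: {"type":"object","properties":{"moves":{"type":"array"}},"required":["moves"]}

```bash
mkdir -p pics; cat > h.py <<'E'
import numpy as np,cv2
from plant import ctrl,vision
def snap(n):
    im,d=vision.snapshot(n); m=vision.camera_model(n)
    return im,d,m
def pts(d,m):
    f=d.shape[0]/2/np.tan(np.radians(m["vertical_fov"])/2)
    v,u=np.mgrid[:d.shape[0],:d.shape[1]]
    p=np.stack([(u-m["cx"])/f*d,(v-m["cy"])/f*d,d],-1)
    T=np.array(m["cam_to_world"]); return p@T[:3,:3].T+T[:3,3]
E
python3 - <<'E'
from h import *
for n in("scene","top"):
    im,d,m=snap(n); cv2.imwrite(f"pics/{n}0.png",im[...,::-1]); np.savez(f"{n}0.npz",im=im,d=d)
    print(n,m, (d>0).mean())
print(ctrl.get_obs())
E
```

```text
scene {'vertical_fov': 42.077304529301976, 'cx': 251.08876481798873, 'cy': 187.77495057525678, 'cam_to_world': array([[-0.19273011,  0.78454571, -0.58935824,  1.14675454],
       [ 0.98121882,  0.14916455, -0.12230931,  0.09590664],
       [-0.00804589, -0.60186208, -0.79855951,  0.92385773],
       [ 0.        ,  0.        ,  0.        ,  1.        ]])} 0.9958852132161459
top {'vertical_fov': 55.62190164652135, 'cx': 254.45125110621882, 'cy': 190.24842518522064, 'cam_to_world': array([[-0.00602503, -0.9931576 ,  0.11662621,  0.44672415],
       [-0.99991045,  0.00737721,  0.01116591, -0.02048057],
       [-0.01194988, -0.11654849, -0.99311311,  0.90585528],
       [ 0.        ,  0.        ,  0.        ,  1.        ]])} 0.9959309895833334
{'clock': 0.1, 'joint_pos': array([ 8.36569947e+01,  2.05868412e+01,  6.39745905e-01, -1.75107748e-02,
       -7.01345466e+01, -1.65068715e+01]), 'qvel': array([ 0.12298955, -0.08080345,  0.14275223,  0.0483123 , -0.03750701,
       -0.11892422]), 'tau': array([-1.68014158e-03, -5.84166205e+01,  2.93753189e+01,  7.01554477e+00,
        1.02327907e-02, -5.40659732e-05]), 'tool_pos': array([0.2619765 , 0.62164129, 0.23372809]), 'orientation': array([ 1.79917045e+02, -7.41529147e-03, -2.28558335e+01]), 'force': array([ 1.625308  ,  0.65532114, -0.26574633]), 'moment': array([-0.00458165, -0.0001889 , -0.00134274]), 'gripper_force': 0.0, 'opening': 0.08751687594210499}
```

View pics/scene0.png

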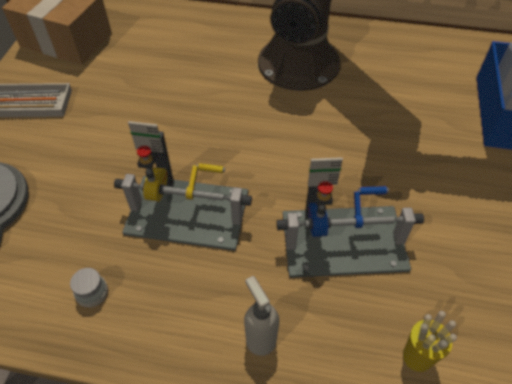

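View pics/top0.png

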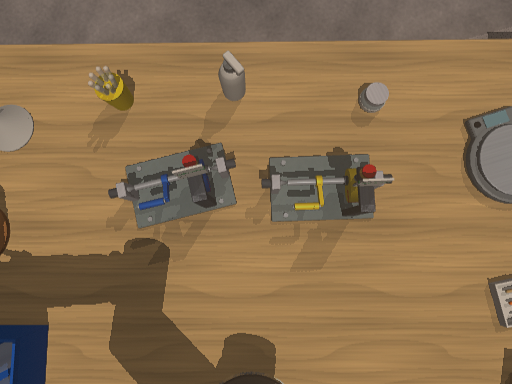

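The scene view shows the yellow doser at left: grip at about (208,169), red head (144,153). The blue doser is at right, with its grip at (373,190). In the top view the yellow grip is at (307,207), its cam at (352,190) and its head at (369,171). Blue is to the left.

```bash
cat >> h.py <<'E'
def masks(im):
    h=cv2.cvtColor(im,cv2.COLOR_RGB2HSV); H,S,V=[h[...,i].astype(int) for i in range(3)]
    return dict(yel=(H>=22)&(H<=32)&(S>190)&(V>70), red=((H<6)|(H>174))&(S>170)&(V>90), blue=(H>100)&(H<125)&(S>150)&(V>60))
E
python3 - <<'E'
from h import *
for n,box in(("scene",(110,120,260,260)),("top",(255,140,400,230))):
    z=np.load(f"{n}0.npz");im,d=z["im"],z["d"];m=vision.camera_model(n);P=pts(d,m);M=masks(im)
    for c in("yel","red"):
        k,l,st,ce=cv2.connectedComponentsWithStats(M[c].astype(np.uint8))
        for i in range(1,k):
            if st[i,4]>8 and box[0]<ce[i][0]<box[2] and box[1]<ce[i][1]<box[3]:
                q=P[(l==i)&(d>0)]; print(n,c,st[i],np.median(q,0).round(4),q.min(0).round(3),q.max(0).round(3))
    # base plate points
    u0,v0,u1,v1=box
    q=P[v0:v1,u0:u1].reshape(-1,3); c=im[v0:v1,u0:u1].reshape(-1,3).astype(int)
    g=(abs(q[:,2]-.012)<.006)&(c[:,0]<c[:,2]+8)
    r=cv2.minAreaRect((q[g][:,:2]*1000).astype(np.float32)); print(n,"base",g.sum(),r)
    # spindle/stocks: points z 0.08..0.11
    if n=="top":
        for uv in [(308,207),(297,207),(317,207),(321,195),(300,182),(335,182),(275,178),(262,178),(362,183),(310,181),(385,180)]:
            print(uv,P[uv[1],uv[0]].round(4),im[uv[1],uv[0]])
    else:
        for uv in [(205,169),(215,169),(195,172),(190,187),(220,194),(175,189),(243,198)]:
            print(uv,P[uv[1],uv[0]].round(4),im[uv[1],uv[0]])
z=np.load("scene0.npz");a=cv2.resize(z["im"][110:260,100:270],None,fx=4,fy=4,interpolation=cv2.INTER_CUBIC)
cv2.imwrite("pics/c1.png",a[...,::-1])
E
```

```text
scene yel [199 164  23   8 118] [ 0.5106 -0.124   0.1105] [ 0.505 -0.148  0.104] [ 0.515 -0.101  0.115]
scene yel [187 167  10  31 124] [ 0.5472 -0.155   0.0998] [ 0.513 -0.16   0.087] [ 0.578 -0.149  0.111]
scene yel [144 168  21  32 294] [ 0.5806 -0.2282  0.106 ] [ 0.529 -0.246  0.073] [ 0.594 -0.219  0.116]
scene red [138 148  13   9  90] [ 0.5705 -0.2333  0.2059] [ 0.56  -0.245  0.202] [ 0.58  -0.221  0.209]
scene base 4117 ((562.6771850585938, -171.77139282226562), (156.3520050048828, 246.09324645996094), 1.7317609786987305)
(205, 169) [ 0.5122 -0.1348  0.1055] [113  93  15]
(215, 169) [ 0.5144 -0.112   0.1134] [147 124  31]
(195, 172) [ 0.5242 -0.1534  0.1057] [145 120  28]
(190, 187) [ 0.5601 -0.1551  0.0996] [173 144  30]
(220, 194) [ 0.5616 -0.0913  0.0933] [123 121 113]
(175, 189) [ 0.5655 -0.1869  0.0918] [123 120 112]
(243, 198) [ 0.5646 -0.0421  0.0961] [60 58 54]
top yel [316 176   8  30 113] [ 0.5407 -0.1569  0.1017] [ 0.507 -0.162  0.091] [ 0.574 -0.15   0.111]
top yel [295 203  24   3  58] [ 0.5089 -0.1238  0.1117] [ 0.507 -0.15   0.107] [ 0.512 -0.1    0.114]
top ye
[... 179 characters left out ...]
579 -0.222  0.209]
top base 849 ((559.0946044921875, -172.89007568359375), (155.91810607910156, 246.75144958496094), 1.5762273073196411)
(308, 207) [ 0.5023 -0.1281  0.1118] [190 172  51]
(297, 207) [ 0.5023 -0.1039  0.1141] [192 185  62]
(317, 207) [ 0.5023 -0.148   0.1101] [190 163  43]
(321, 195) [ 0.529  -0.1581  0.1061] [189 154  40]
(300, 182) [ 0.5601 -0.114   0.093 ] [174 169 163]
(335, 182) [ 0.5601 -0.1934  0.0891] [126 120 115]
(275, 178) [ 0.5681 -0.0574  0.1033] [158 148 142]
(262, 178) [ 5.839e-01 -2.950e-02  4.000e-04] [86 70 50]
(362, 183) [ 0.5388 -0.2151  0.2255] [94 95 79]
(310, 181) [ 0.5625 -0.1368  0.0911] [152 146 141]
(385, 180) [ 0.54   -0.2483  0.2546] [155 142 128]
```

View pics/c1.png

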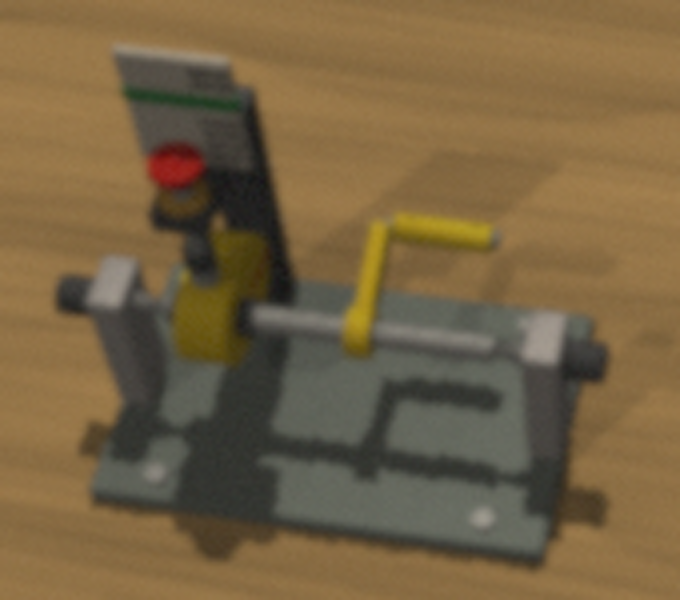

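The crop shows the crank low on the robot's side, with the red head below the green band. Measured:
- **Stand:** origin about (0.561, -0.172), yaw about 1.7°.
- **Grip:** about (0.506, -0.122, 0.104), 58 mm off the axis (60 expected) and 1.24 rad short of upright.

I'll raise and turn the tool so the fingers close along stand x, then travel above the blue doser.

>>> {"name": "move_arm", "arguments": {"moves": [5,0,0,-2.2,0,0,0.1428,5,0,0,-2.2,0,0,0.1428,5,0,0,-2.2,0,0,0.1428,5,0,0,-2.2,0,0,0.1428,5,0,0,-2.2,0,0,0.1428,5,0,0,-2.2,0,0,0.1428,5,0,0,-2.2,0,0,0.1428,5,0,0,-2.2,0,0,0.1428]}}

```text
clock: 0.9
tool_pos: [0.262, 0.6218, 0.4109]
orientation: [180.0, -0.1, -88.6]
force: [0.5, -0.8, -0.4]
opening: 0.0498
gripper_force: 0.0
```

>>> {"name": "move_arm", "arguments": {"moves": [4.6,3,-1,0,0,0,0,4.6,4.5,-1.4,0,0,0,0,4.6,4.5,-1.4,0,0,0,0,4.6,4.5,-1.4,0,0,0,0,4.6,4.5,-1.4,0,0,0,0,4.6,4.5,-1.4,0,0,0,0,4.6,4.5,-1.4,0,0,0,0,4.6,4.5,-1.4,0,0,0,0]}}

```text
clock: 1.7
tool_pos: [0.3803, 0.2783, 0.4105]
orientation: [180.0, 0.0, -88.3]
force: [0.1, 0.8, 0.4]
opening: 0.0456
gripper_force: 0.0
```

>>> {"name": "move_arm", "arguments": {"moves": [4.6,4.5,-1.4,0,0,0,0,4.6,4.5,-1.4,0,0,0,0,4.6,4.5,-1.4,0,0,0,0,4.6,4.5,-1.4,0,0,0,0,4.6,4.5,-1.4,0,0,0,0,4.6,4.5,-1.4,0,0,0,0,4.6,4.5,-1.4,0,0,0,0,4.6,4.5,-1.4,0,0,0,0]}}

```text
clock: 2.5
tool_pos: [0.5029, -0.0782, 0.4105]
orientation: [180.0, 0.0, -88.3]
force: [1.6, 1.4, 0.0]
opening: 0.0461
gripper_force: 0.0
```

>>> {"name": "move_arm", "arguments": {"moves": [4.6,3,-0.2,0,0,0,0,4.6,1.1,0,0,0,0,0,4.6,0,0,0,0,0,0,4.6,0,0,0,0,0,0]}}

```text
clock: 2.9
tool_pos: [0.5059, -0.1168, 0.4104]
orientation: [180.0, 0.0, -88.3]
force: [0.1, 0.1, 0.2]
opening: 0.0462
gripper_force: 0.0
```

>>> {"name": "move_arm", "arguments": {"moves": [4.4,0,0.2,3,0,0,0,4.4,0,0,5,0,0,0,4.4,0,0,5,0,0,0,4.4,0,0,5,0,0,0,4.4,0,0,4,0,0,0,4.4,0,0,2,0,0,0,4.4,0,0,1,0,0,0,4.4,0,0,0,0,0,0]}}

```text
clock: 3.7
tool_pos: [0.5038, -0.1162, 0.1599]
orientation: [179.9, -0.0, -88.2]
force: [0.5, 0.5, -0.2]
opening: 0.0435
gripper_force: 0.0
```

```bash
python3 - <<'E'
from h import *
im,d,m=snap("scene"); cv2.imwrite("pics/s2.png",cv2.resize(im[60:260,90:290],None,fx=3,fy=3,interpolation=cv2.INTER_CUBIC)[...,::-1])
E
```

```text
(no output)
```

View pics/s2.png

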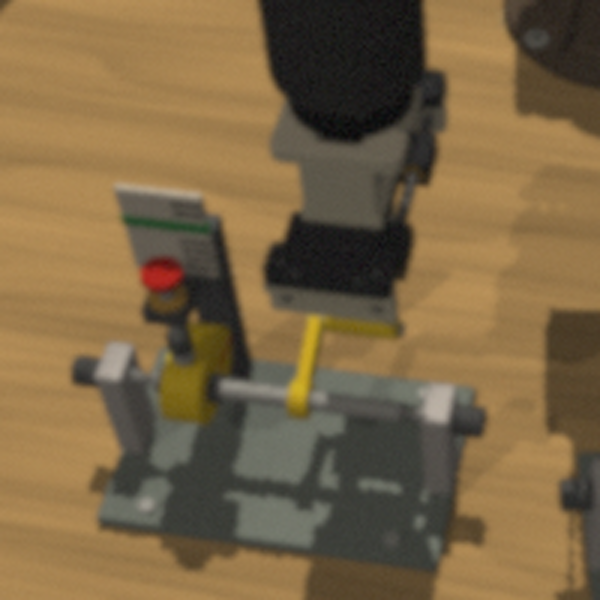

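The crop shows the gripper above the yellow grip, with the stand unmoved. I'll check by projection where the fingertips are.

```bash
python3 - <<'E'
from h import *
im,d,m=snap("scene");P=pts(d,m)
T=np.linalg.inv(m["cam_to_world"]);f=192/np.tan(np.radians(m["vertical_fov"])/2)
for p in [(.504,-.116,.16),(.526,-.116,.152),(.504,-.116,.218)]:
    c=T[:3,:3]@p+T[:3,3]; print(p,c[:2]/c[2]*f+[m["cx"],m["cy"]])
for v in range(130,176,4): print(v,[tuple(P[v,u].round(3)) for u in (185,201,215)],im[v,201])
E
```

```text
(0.504, -0.116, 0.16) [212.76602474 150.31822827]
(0.526, -0.116, 0.152) [210.44844085 161.00402162]
(0.504, -0.116, 0.218) [210.69258763 130.53312309]
130 [(np.float64(0.313), np.float64(-0.247), np.float64(-0.003)), (np.float64(0.554), np.float64(-0.118), np.float64(0.271)), (np.float64(0.554), np.float64(-0.091), np.float64(0.276))] [91 85 72]
134 [(np.float64(0.328), np.float64(-0.243), np.float64(-0.001)), (np.float64(0.556), np.float64(-0.118), np.float64(0.262)), (np.float64(0.551), np.float64(-0.093), np.float64(0.263))] [63 60 52]
138 [(np.float64(0.552), np.float64(-0.151), np.float64(0.241)), (np.float64(0.564), np.float64(-0.116), np.float64(0.261)), (np.float64(0.56), np.float64(-0.091), np.float64(0.262))] [23 25 24]
142 [(np.float64(0.58), np.float64(-0.141), np.float64(0.262)), (np.float64(0.576), np.float64(-0.113), np.float64(0.263)), (np.float64(0.57), np.float64(-0.089), np.float64(0.262))] [22 21 22]
146 [(np.float64(0.587), np.float64(-0.139), np.float64(0.26)), (np.float64(0.583), np.float64(-0.111), np.float64(0.261)), (np.float64(0.581), np.float64(-0.086), n
[... 702 characters left out ...]
float64(-0.111), np.float64(0.228)), (np.float64(0.592), np.float64(-0.085), np.float64(0.233))] [92 85 71]
166 [(np.float64(0.431), np.float64(-0.214), np.float64(0.001)), (np.float64(0.51), np.float64(-0.144), np.float64(0.11)), (np.float64(0.593), np.float64(-0.086), np.float64(0.222))] [119 100  37]
170 [(np.float64(0.441), np.float64(-0.211), np.float64(-0.001)), (np.float64(0.514), np.float64(-0.143), np.float64(0.103)), (np.float64(0.513), np.float64(-0.113), np.float64(0.108))] [122  99  45]
174 [(np.float64(0.456), np.float64(-0.206), np.float64(0.003)), (np.float64(0.448), np.float64(-0.17), np.float64(0.002)), (np.float64(0.44), np.float64(-0.138), np.float64(-0.0))] [144 112  71]
```

>>> {"name": "move_arm", "arguments": {"moves": [4.4,0,0,1.5,0,0,0,4.4,0,0,1.5,0,0,0,4.4,0,0,1.5,0,0,0,4.4,0,0,1,0,0,0,4.4,0,0,0.6,0,0,0,4.4,0,0,0,0,0,0]}}

```text
clock: 4.4
tool_pos: [0.5042, -0.1171, 0.0996]
orientation: [180.0, -0.0, -88.3]
force: [-0.1, -0.8, -0.1]
opening: 0.0437
gripper_force: 0.0
```

>>> {"name": "move_arm", "arguments": {"moves": [3,0,0,0,0,0,0,2.5,0,0,0,0,0,0,2.1,0,0,0,0,0,0,1.8,0,0,0,0,0,0,1.8,0,0,0,0,0,0]}}

```text
clock: 4.9
tool_pos: [0.5043, -0.1172, 0.0998]
orientation: [-180.0, 0.0, -88.3]
force: [1.1, -0.9, 0.4]
opening: 0.0186
gripper_force: 0.6
```

>>> {"name": "move_arm", "arguments": {"moves": [1.2,0,0,0,0,0,0,1.2,0,0,0,0,0,0,1.2,0,0,0,0,0,0]}}

```text
clock: 5.2
tool_pos: [0.5056, -0.1171, 0.1001]
orientation: [-179.8, -0.0, -88.3]
force: [5.6, -0.8, -0.5]
opening: 0.0152
gripper_force: 30.0
```

>>> {"name": "move_arm", "arguments": {"moves": [1.2,0,-0.19,-0.41,0,0,0,1.2,0,-0.19,-0.4,0,0,0,1.2,0,-0.24,-0.38,0,0,0,1.2,0,-0.25,-0.37,0,0,0,1.2,0,0,0,0,0,0]}}

```text
clock: 5.7
tool_pos: [0.5129, -0.1169, 0.1147]
orientation: [180.0, 0.0, -88.3]
force: [4.2, -0.9, -4.4]
opening: 0.0149
gripper_force: 30.0
```

>>> {"name": "move_arm", "arguments": {"moves": [1.2,0,-0.61,-0.67,0,0,0,1.2,0,-0.69,-0.57,0,0,0,1.2,0,-0.78,-0.46,0,0,0,1.2,0,-0.83,-0.33,0,0,0,1.2,0,-0.87,-0.21,0,0,0,1.2,0,0,0,0,0,0]}}

```text
clock: 6.3
tool_pos: [0.5506, -0.1158, 0.1392]
orientation: [179.9, -0.0, -88.3]
force: [-5.2, 2.3, 6.6]
opening: 0.015
gripper_force: 30.0
```

```bash
cat > look.py <<'E'
from h import *
import sys
for n in("scene","top"):
    im,d,m=snap(n);P=pts(d,m);r=masks(im)["red"]&(d>0)&(abs(P[...,1]+.234)<.03)&(P[...,2]>.19)
    q=P[r]; print(n,r.sum(),q[:,2].size and (np.median(q,0).round(4),np.percentile(q[:,2],[75,90]).round(4)))
    if n=="scene": cv2.imwrite(f"pics/{sys.argv[1]}.png",cv2.resize(im[80:260,90:290],None,fx=3,fy=3,interpolation=cv2.INTER_CUBIC)[...,::-1])
E
python3 look.py l1
```

```text
scene 113 (array([ 0.5683, -0.2336,  0.2223]), array([0.2232, 0.224 ]))
top 26 (array([ 0.5579, -0.2394,  0.2229]), array([0.2235, 0.2249]))
```

View pics/l1.png

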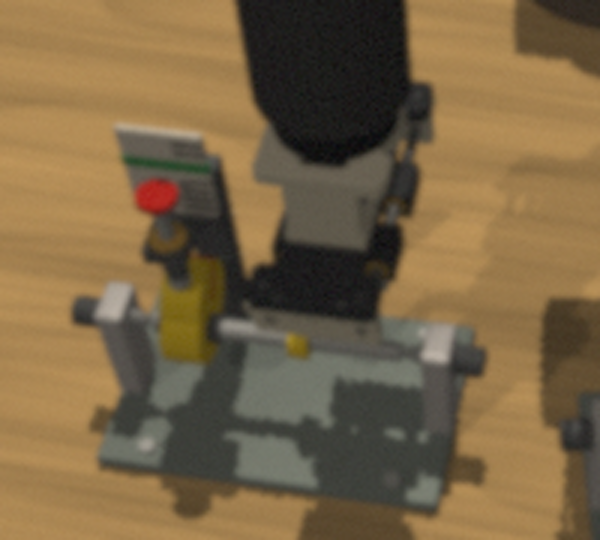

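The crop shows the crank near upright and the red head risen to about (157,195) in the crop. Its measured top is 222 mm, still below the band. I'll continue in steps, checking the height each time.

>>> {"name": "move_arm", "arguments": {"moves": [1.2,0,-0.9,-0.08,0,0,0,1.2,0,-0.9,0.06,0,0,0,1.2,0,-0.88,0.19,0,0,0,1.2,0,0,0,0,0,0]}}

```text
clock: 6.8
tool_pos: [0.5795, -0.1149, 0.138]
orientation: [-179.8, -0.0, -88.3]
force: [1.1, 1.1, 4.0]
opening: 0.0147
gripper_force: 30.0
```

```bash
python3 look.py l2
```

```text
scene 120 (array([ 0.5681, -0.2333,  0.2284]), array([0.2291, 0.2297]))
top 154 (array([ 0.565 , -0.2347,  0.2288]), array([0.2296, 0.2303]))
```

>>> {"name": "move_arm", "arguments": {"moves": [1.2,0,-0.84,0.32,0,0,0,1.2,0,0,0,0,0,0]}}

```text
clock: 7.1
tool_pos: [0.5881, -0.1146, 0.1346]
orientation: [-179.8, -0.0, -88.2]
force: [1.5, 0.9, 5.7]
opening: 0.015
gripper_force: 30.0
```

```bash
python3 look.py l3
```

```text
scene 116 (array([ 0.5687, -0.2339,  0.2287]), array([0.2294, 0.2302]))
top 154 (array([ 0.565 , -0.2348,  0.2288]), array([0.2295, 0.2303]))
```

The top height reads 228.4–228.8 mm at about 0.33 rad and 228.7–228.8 mm at 0.49 rad. Expected highest is 229 mm, so it stands at the peak. I'll release and retreat upward.

>>> {"name": "move_arm", "arguments": {"moves": [1.8,0,0,0,0,0,0,2.5,0,0,0,0,0,0,3.5,0,0,0,0,0,0,4.4,0,0,0,0,0,0,4.4,0,0,0,0,0,0]}}

```text
clock: 7.7
tool_pos: [0.5852, -0.1148, 0.1322]
orientation: [179.9, 0.0, -88.3]
force: [-0.7, 1.0, -0.1]
opening: 0.0422
gripper_force: 0.0
```

>>> {"name": "move_arm", "arguments": {"moves": [4.4,0,0,-1,0,0,0,4.4,0,0,-2,0,0,0,4.4,0,0,-3,0,0,0,4.4,0,0,-4,0,0,0,4.4,0,0,-4,0,0,0,4.4,0,0,-2,0,0,0,4.4,0,0,0,0,0,0,4.4,0,0,0,0,0,0]}}

```text
clock: 8.5
tool_pos: [0.5856, -0.1146, 0.2934]
orientation: [-179.9, 0.0, -88.3]
force: [-0.1, -0.5, -0.5]
opening: 0.0441
gripper_force: 0.0
```

```bash
python3 look.py l4; python3 -c "
from plant import ctrl;o=ctrl.get_obs();print(o['clock'],o['force'],o['tool_pos'])"
```

```text
scene 120 (array([ 0.5688, -0.2338,  0.2287]), array([0.2297, 0.2302]))
top 154 (array([ 0.5648, -0.2346,  0.229 ]), array([0.2297, 0.2304]))
8.6 [-0.0232038   0.38216965 -0.24580281] [ 0.58510765 -0.11469757  0.29179691]
```

View pics/l4.png

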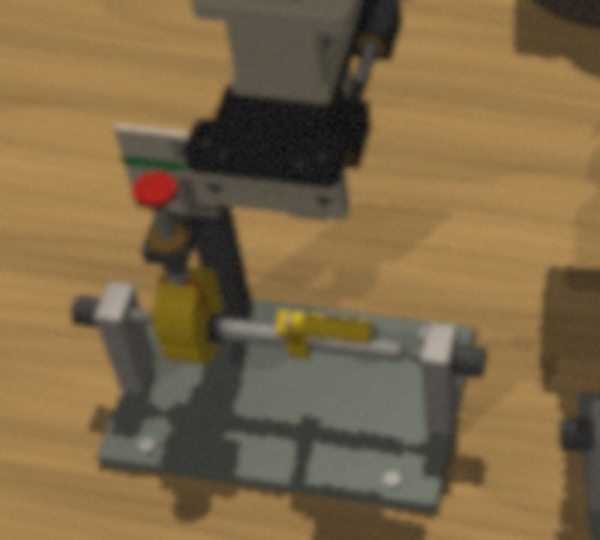

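The crop shows the gripper clear above, the crank resting past upright at about (325,327), and the red head high at (155,188). The head's top is still 229 mm, so I'm handing in.

```bash
python3 -c "
from plant import ctrl;print(ctrl.close_job())"
```

```text
the job is handed in; nothing more can be done
None
```

The yellow doser is primed: its plunger's red head measured about 229 mm high (its highest), the gripper was clear at hand-in after about 8.6 s, and the blue doser was never touched; no verdict came back.

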